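Scoop lace toggles from the stock tray into the kit tub

ROBOT

A 7-joint arm with a two-finger parallel gripper is mounted at the origin on the work surface. World frame = base frame: x ahead of the robot, y to its left, z up, the work surface at z = 0. Lengths are in m, angles in rad, forces in N, time in s.
With the tool pointing down it reaches from about 0.4 to 0.9 m from the base axis. Payload 5.6 kg.
Tool frame: the origin (TCP) lies midway between the tips of the shut fingers; the grasp point (between the pads) lies 19 mm behind it; z points along the fingers, y is the line along which they close (so a half turn about z gives the same grasp; the last joint's range is limited). The gripper opens to 92 mm and grips with 3 to 60 N. Pads are 20 mm wide; open, the fingers measure 128 mm over their backs; the gripper's body (75 mm by 189 mm) begins 69 mm behind the grasp point.
Start: joints at [1.206, 0.468, -0.012, 1.603, 0.006, 1.071, -0.056], TCP at [0.206, -0.617, 0.215] pointing down, gripper open.
Joint ranges: [-2.53, 2.53], [-0.31, 2.02], [-1.57, 1.55], [0.28, 2.44], [-1.29, 4.43], [0.15, 1.84], [-2.92, 2.92]. Speed limits (rad/s): [2.57, 2.57, 3.14, 3.14, 3.14, 3.14, 3.14].

INTERFACE

Orientations are given as a 3x3 rotation matrix whose columns are the frame's x, y, z axes.
In Python, from station import env, effector, solver, viewer, workorder, search_frame, tip_of gives the robot as it stands. Calls block until the motion is done:
- env.reach(position, orientation): joint-space move of the TCP to a pose.
- env.movel(position, frame=None, rate=0.15): straight line of the TCP; frame=None keeps the orientation; rate is the mean speed in m/s.
- env.goto_joints(angles): joint-space move.
- effector.release() and effector.grasp(squeeze=None): open the fingers fully, or close them until they stop; squeeze is the grip in N (None keeps the last).
- env.pause(seconds).
- solver.inverse_kinematics(position, orientation): joint angles nearest the present ones, or None.
- env.sense(): the state.
- viewer.read_camera(name): name is "side" or "top" or "wrist"; returns (picture, depth): 384x512x3 uint8, red, green, blue; 384x512 float32, m along the optical axis (not along the pixel's ray), 0 where there is no reading.
- viewer.camera_info(name): a dict with "intrinsics" (3x3 intrinsics, pixels), "eye" and "rotation" of the camera in the world; the wrist camera has in their place "T_tool_cam" (4x4, takes a point from camera to tool coordinates, whose origin is the TCP and whose axes are the flange's). Camera axes: x right, y up, looking along -z (the intrinsics and any distortion apply to the point x, -y, -z); pixel columns grow to the right and rows downward; lengths in m; the calibration is good to about 2 mm. A picture is of the moment at which its call begins: read the wrist's pose just before it. camera_info takes no time and is no camera call.
A pose or a line that the arm cannot do raises env.PlanningError and nothing moves.
- workorder.finish_job(): hands the job in; it is judged then, once.
Trained networks look in the newest picture that a camera, given by its name, has taken for a name from the list of things; names that differ only in an ending like _2 or _b are one class to them, and where a whole thing is asked for, a point or a joint stands for the part that bears it (a point fixed in the world has none). Each returns a list of dicts, best first, with "score" (0 to 1); they miss things now and then, are a little off and sometimes report something else, mostly with a low value. They report only what shows in the picture. A call takes as long as a camera call.
- search_frame(camera, name): "at" ([x, y, z] in m, in world coordinates, good to about 4 mm: the middle of the surface that is visible of it).
- tip_of(camera, name): "at" ([x, y, z] in m, in world coordinates, good to about 4 mm: a listed point, or the origin of a listed thing).
The state is a dict: "t": time; "joint_positions": joint angles; "joint_velocities": joint speeds; "tau": joint torques, N m; "ee_pos": TCP position; "tcp_rot": TCP orientation; "wrist_force": force on the tool from outside, world axes, zero at the start; "moment": the same for the moment, N m; "gripper_width": finger opening in m; "grasp_force": force on a finger pad.
Only numpy, scipy, OpenCV 4.12 (cv2) and the standard library are available. Lean on these libraries where they do the work, as an engineer would, in place of code of your own. Each camera call takes 0.05 s, during which the arm holds its last target. There are 200 camera calls.

TASK

With the hand scoop, transfer at least four of the six lace toggles from the stock tray into the round tub; do not touch the toggles with the gripper. Then stand the scoop back upright in the middle of its mat and let go, with every toggle either in the tub or still in the tray, none in the scoop or on the bench. Leave the other things on the bench where they are.

Things in the scene. Friction and masses are not known exactly. Their poses are not given: they have to be found in the camera images.
- scoop: aluminium hand scoop, loose, stands on the mat. Origin: centre of its flat underside; z up, open front edge (lip) at -x. Bowl x -55 to +50 mm, 100 mm wide (y), sides 34 mm high, starting 22 mm behind the lip, back 40 mm high, walls and floor 2.5 mm, floor bevelled thin over the front 22 mm. A post 14 mm wide at the back wall carries a raised black handle. About 220 g
- scoop_grip (a point): centre of the scoop's handle: a bar 72 mm long along the scoop's x, 16 mm wide in y (grip across this), 26 mm high; it is 40 mm behind (+x) and 101 mm above the scoop's origin
- scoop_lip (a point): middle of the scoop's front edge, at the underside: 55 mm ahead (-x) of the scoop's origin
- scoop_bowl (a point): point 15 mm above the scoop's origin, in the middle of the bowl
- mat: flat black rubber mat fixed to the bench, 140 x 120 x 3 mm (x, y, z), where the scoop stands. Origin: centre of its underside
- tray: open-topped rectangular grey plastic stock tray fixed to the bench, 260 mm (x) x 132 mm (y) x 44 mm high, walls 5 mm, floor 5 mm thick. Origin: centre of its underside. The toggles start in its -x half; the +x half is empty
- tub: open round white plastic tub fixed to the bench, 70 mm high, outer diameter 160 mm at the foot and 180 mm at the rim, wall 3 mm, floor 4 mm. Origin: centre of its underside
- toggle1: one of six alike black plastic lace toggles, a barrel 26 mm in diameter and 24 mm high with broad bevelled edges, 12 g, loose in the tray. Origin: its centre; z along the barrel's axis
- toggle2: one of six alike black plastic lace toggles, a barrel 26 mm in diameter and 24 mm high with broad bevelled edges, 12 g, loose in the tray. Origin: its centre; z along the barrel's axis
- toggle3: one of six alike black plastic lace toggles, a barrel 26 mm in diameter and 24 mm high with broad bevelled edges, 12 g, loose in the tray. Origin: its centre; z along the barrel's axis
- toggle4: one of six alike black plastic lace toggles, a barrel 26 mm in diameter and 24 mm high with broad bevelled edges, 12 g, loose in the tray. Origin: its centre; z along the barrel's axis
- toggle5: one of six alike black plastic lace toggles, a barrel 26 mm in diameter and 24 mm high with broad bevelled edges, 12 g, loose in the tray. Origin: its centre; z along the barrel's axis
- toggle6: one of six alike black plastic lace toggles, a barrel 26 mm in diameter and 24 mm high with broad bevelled edges, 12 g, loose in the tray. Origin: its centre; z along the barrel's axis
- spool: upright spool of grey thread, foot 56 mm in diameter, 72 mm high, loose; leave alone. Origin: centre of its underside
- mug: white mug, 80 mm across, 90 mm high, loose; leave alone. Origin: centre of its underside
- hammer: hammer lying on the bench, 260 mm long, loose; leave alone. Origin: under its middle

How it is judged:
By the outcome, as a careful person would: the job done as asked, in the order asked, and still so for the second after the job is handed in, with the robot touching nothing.
It also fails if it takes over 67 s, if anything falls off the work surface, if the arm or the gripper's body presses on something with over 40 N, if the wrist force passes 120 N, or if a joint passes its speed limit or range.

## Working session

There is one attempt and no reset: what is moved stays moved. The work goes in short steps, each a Python script; the robot and the scene stay as the last script left them, time stands still between calls to the robot, and variables do not carry over. Pictures are saved under pics/ and viewed, at most 10 in all, crops included, and the job is handed in when it is done.

```bash
mkdir -p pics; ls; python3 - <<'E'
from station import *
import cv2,numpy as np
ims=[]
for c in("top","side"):
    p,d=viewer.read_camera(c); ims.append(p)
    i=viewer.camera_info(c); print(c,i)
    for n in["scoop","scoop_grip","scoop_lip","mat","tray","tub","toggle1","spool","mug","hammer"]:
        print(n,[(np.round(r["at"],3).tolist(),round(r["score"],2)) for r in tip_of(c,n)][:7])
cv2.imwrite("pics/a.png",cv2.cvtColor(ims[0],cv2.COLOR_RGB2BGR))
cv2.imwrite("pics/b.png",cv2.cvtColor(ims[1],cv2.COLOR_RGB2BGR))
s=env.sense();print(s)
E
```

```text
pics
top {'intrinsics': array([[474.29728361,   0.        , 260.55057306],
       [  0.        , 474.29728361, 192.33666892],
       [  0.        ,   0.        ,   1.        ]]), 'eye': array([0.34124133, 0.00313259, 1.75237308]), 'rotation': array([[-0.01689308,  0.98874592, -0.14864767],
       [-0.99982605, -0.01552945,  0.01032953],
       [ 0.00790487,  0.14879631,  0.98883627]])}
scoop [([0.566, -0.012, 0.002], 0.72)]
scoop_grip [([0.608, -0.003, 0.103], 0.86), ([0.428, 0.222, 0.018], 0.62), ([0.495, 0.231, 0.017], 0.61), ([0.691, 0.025, -0.003], 0.48)]
scoop_lip [([0.512, -0.012, 0.011], 0.72), ([0.494, 0.229, 0.02], 0.59)]
mat [([0.555, -0.002, -0.001], 0.77), ([0.534, 0.212, -0.003], 0.72), ([0.514, -0.009, 0.009], 0.53)]
tray [([0.533, 0.216, -0.003], 0.78), ([0.607, -0.007, 0.106], 0.69)]
tub [([0.541, -0.261, -0.003], 0.85), ([0.494, 0.226, 0.018], 0.45), ([0.606, -0.002, 0.106], 0.35)]
toggle1 [([0.46, 0.228, 0.02], 0.6), ([0.501, 0.19, 0.016], 0.55), ([0.428, 0.222, 0.016], 0.52), ([0.434, 0.18, 0.018], 0.47), ([0.498, 0.229, 0.018], 0.47), ([0.464, 0.177, 0.016], 0.38)
[... 1452 characters left out ...]
[ 3.09369390e-05, -5.21749889e-04,  2.11776931e-03, -1.00736543e-04,
       -9.73356099e-04,  2.11453277e-03, -1.23592876e-03]), 'tau': array([-5.90267809e-04, -5.20419288e+01, -1.27582441e-02, -2.44055414e+01,
       -5.65770466e-02,  1.14714736e-02,  5.31825174e-05]), 'ee_pos': array([ 0.20554387, -0.61665405,  0.21459288]), 'tcp_rot': array([[ 9.48682339e-01,  3.16230643e-01, -5.78349854e-06],
       [ 3.16230642e-01, -9.48682338e-01, -5.15958422e-05],
       [-2.18028892e-05,  4.71191448e-05, -9.99999999e-01]]), 'wrist_force': array([-1.12720788, -0.5143922 , -0.37789483]), 'moment': array([-0.0341965 ,  0.04464779, -0.00462244]), 'grasp_force': 0.0, 'gripper_width': 0.09238968326429514}
```

View pics/a.png

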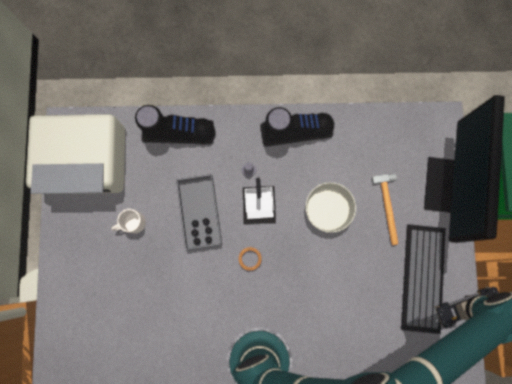

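View pics/b.png

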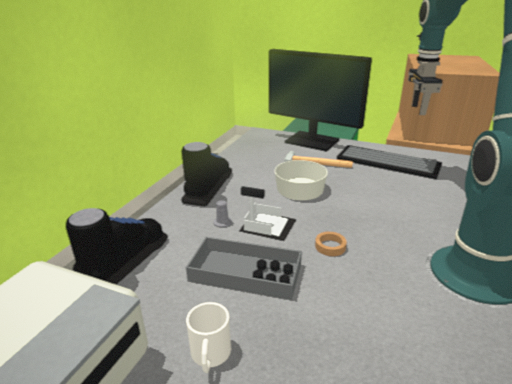

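The top view shows the tray at px (178–221, 177–250) with six toggles at its near end. The scoop sits on the mat at (259, 203), the tub is at (330, 208), and an unlisted orange ring is at (250, 259). The side view agrees with this. Next I refine the poses with the wrist camera.

```bash
cat > h.py <<'E'
from station import *
import numpy as np, cv2
from scipy.spatial.transform import Rotation as Ro
def down(yaw=0., tilt=0.):
    """tool x along scoop +x; tilt>0 = lip (-x) down"""
    c,s=np.cos(yaw),np.sin(yaw)
    R=np.array([[c,s,0],[s,-c,0],[0,0,-1.]])
    return Ro.from_rotvec(-tilt*np.array([-s,c,0])).as_matrix()@R
def cloud(cam):
    st=env.sense(); p,d=viewer.read_camera(cam); i=viewer.camera_info(cam); K=i["intrinsics"]
    v,u=np.indices(d.shape)
    q=cv2.undistortPoints(np.stack([u,v],-1).reshape(-1,1,2).astype(np.float64),K,np.array(i.get("distortion",np.zeros(5)),float)).reshape(*d.shape,2)
    P=np.stack([q[...,0]*d,-q[...,1]*d,-d],-1)
    if "eye" in i: W=P@np.array(i["rotation"]).T+i["eye"]
    else:
        T=np.array(i["T_tool_cam"]); W=(P@T[:3,:3].T+T[:3,3])@st["tcp_rot"].T+st["ee_pos"]
    W[d==0]=np.nan
    return p,W
def save(p,n): cv2.imwrite("pics/"+n,cv2.cvtColor(p,cv2.COLOR_RGB2BGR))
def rect(W,m):
    pts=(W[m][:,:2]*1000).astype(np.float32); (c,wh,a)=cv2.minAreaRect(pts)
    return np.round(c,1),np.round(wh,1),round(a,2),len(pts)
def box(W,c,h,z0,z1):
    return (abs(W[...,0]-c[0])<h)&(abs(W[...,1]-c[1])<h)&(W[...,2]>z0)&(W[...,2]<z1)
E
python3 - <<'E'
from h import *
print([k for k in viewer.camera_info("wrist")], viewer.camera_info("wrist")["T_tool_cam"].round(3).tolist())
R=down(0)
env.reach([0.5,0.2,0.36],R); p,W=cloud("wrist"); save(p,"w1.png"); np.savez("w1.npz",p=p,W=W)
print("rim",rect(W,box(W,(.533,.215),.17,.036,.05)))
print([(np.round(r["at"],3).tolist(),round(r["score"],2)) for r in tip_of("wrist","toggle1")], [(r["at"],r["score"]) for r in tip_of("wrist","tray")])
env.reach([0.53,-0.01,0.36],R); p2,W=cloud("wrist"); save(p2,"w2.png"); np.savez("w2.npz",p=p2,W=W)
for n in("scoop","scoop_grip","scoop_lip","mat"):print(n,[(np.round(r["at"],3).tolist(),round(r["score"],2)) for r in tip_of("wrist",n)][:3])
print("handle",rect(W,box(W,(.605,-.005),.06,.09,.13)))
print("sides",rect(W,box(W,(.565,-.008),.08,.025,.05)))
save(np.hstack([cv2.resize(p,(400,300)),cv2.resize(p2,(400,300))]),"w12.png")
print(env.sense()["t"])
for nm,pos,t in(("push",(.47,.21,.09),.03),("tilt",(.55,.21,.12),-.35),("dump",(.5,-.26,.2),1.1),("dump2",(.5,-.26,.2),1.3)):
    print(nm,solver.inverse_kinematics(np.array(pos),down(0.1,t)))
E
```

```text
['intrinsics', 'T_tool_cam'] [[0.001, 0.955, 0.296, 0.084], [1.0, -0.001, -0.0, 0.0], [0.0, 0.296, -0.955, -0.168], [0.0, 0.0, 0.0, 1.0]]
rim (array([542.9, 151.7]), array([263.7, 252.3]), 7.94, 1441)
[([0.491, 0.222, 0.017], 0.73), ([0.426, 0.221, 0.017], 0.62), ([0.43, 0.181, 0.012], 0.6), ([0.501, 0.189, 0.017], 0.53), ([0.457, 0.228, 0.019], 0.42), ([0.571, -0.007, 0.003], 0.42)] [([0.5321, 0.2148, -0.0008], 0.8)]
scoop [([0.568, -0.008, 0.005], 0.88)]
scoop_grip [([0.604, -0.008, 0.103], 0.9)]
scoop_lip [([0.509, -0.012, 0.006], 0.77)]
mat [([0.533, 0.211, -0.001], 0.65)]
handle (array([606.2,  -7.1]), array([70.9, 15.9]), 3.46, 546)
sides (array([574.7,  -9. ]), array([82.7, 99.9]), 3.29, 250)
5.4417
push [ 0.15694332  0.5581953  -0.81194405  2.00997884  0.59279648  0.7897667
 -2.47506854]
tilt [ 0.20023244  0.89384899 -0.93780157  1.51012992  0.515341    1.39140008
 -2.28621969]
dump [ 1.81048912  0.71741853 -1.12881038  2.35929287  4.15328266  0.35179351
  1.60898763]
dump2 None
```

View pics/w12.png

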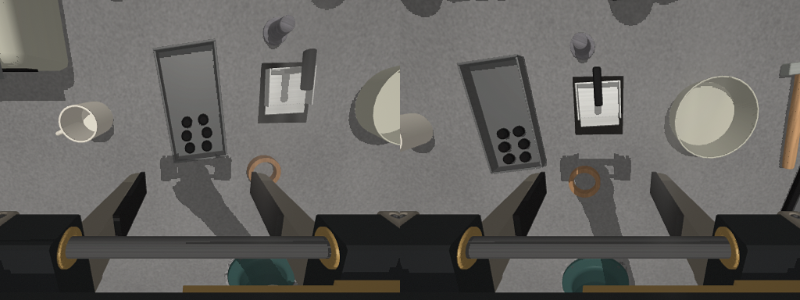

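```bash
cat >> h.py <<'E'
LIP=np.array([-.055,0,0]); GRIP=np.array([.040,0,.101])
def Rs(yaw,tilt): return down(yaw,tilt)@down(0,0).T
def tcp(pt,world,yaw,tilt,flip=False):
    """TCP pose that puts scoop-frame point pt at world"""
    R=Rs(yaw,tilt); o=np.array(world)-R@np.array(pt); D=down(yaw,tilt)
    if flip: D=D@np.diag([-1,-1,1.])
    return o+R@(GRIP-[0,0,.019]), D
TUB=np.array([.538,-.264,0]); TRAY=np.array([.533,.211,0]); TY=np.radians(7.83)
E
python3 - <<'E'
from h import *
for f in(False,True):
  for a in range(-180,180,30):
    y=np.radians(a); e=np.array([np.cos(y),np.sin(y),0]); r=[]
    for t in(0,.5,.9,1.1,1.3):
        q=solver.inverse_kinematics(*tcp(LIP,TUB+.02*e+[0,0,.085 if t>.3 else .15],y,t,f))
        r.append(None if q is None else q.round(1).tolist())
    print(f,a,*r[::2],r[1] is not None,r[3] is not None)
E
```

```text
False -180 [1.5, 0.5, -1.3, 1.9, 0.6, 1.2, 1.6] None None True False
False -150 [1.5, 0.7, -1.3, 1.8, 0.7, 1.2, 2.1] [0.3, 0.8, -0.2, 1.4, 0.6, 1.8, 2.0] None True True
False -120 [0.3, 0.4, 0.4, 1.7, -0.2, 1.1, -2.9] [0.5, 0.7, -0.7, 1.6, 1.1, 1.7, 2.1] [-0.1, 0.9, -0.0, 1.5, 0.9, 1.8, 2.1] True True
False -90 [0.9, 0.5, -0.6, 1.5, 0.3, 1.2, -2.8] [0.8, 0.8, -1.1, 1.9, 1.5, 1.7, 2.3] [0.3, 0.8, -0.7, 2.0, 1.5, 1.8, 2.0] True True
False -60 [0.9, 0.6, -0.6, 1.4, 0.4, 1.2, -2.4] [-0.5, 0.3, 0.7, 2.3, 1.5, 0.5, 2.4] [-0.8, 0.7, 0.7, 2.4, 1.8, 0.9, 1.6] True True
False -30 [0.8, 0.7, -0.7, 1.4, 0.4, 1.3, -2.0] [-0.5, 0.3, 0.9, 2.4, 3.3, 0.3, 1.2] None True False
False 0 [0.8, 0.7, -0.8, 1.4, 0.5, 1.3, -1.6] [1.4, 0.4, -0.9, 2.3, 4.2, 0.2, 1.1] None True True
False 30 [0.9, 0.7, -0.9, 1.5, 0.6, 1.3, -1.2] [1.7, 0.8, -1.2, 2.0, -0.3, 0.5, -0.0] [1.7, 0.9, -0.9, 2.1, -1.1, 0.8, 0.9] True True
False 60 [0.9, 0.7, -1.1, 1.6, 0.6, 1.2, -0.8] [1.5, 1.0, -1.2, 1.7, -0.0, 1.0, 0.1] [1.6, 1.2, -1.1, 1.6, -0.3, 1.2, 0.4] True True
False 90 [1.1, 0.6, -1.2, 1.8, 0.6, 1.2, -0.3] [1.3, 1.1, -1.2, 1.4
[... 805 characters left out ...]
, 1.5, 0.9] [1.3, 0.4, -1.1, 2.3, 2.2, 0.6, -0.6] None True False
True 0 [1.0, 1.0, -1.4, 1.4, 1.0, 1.5, 1.3] [1.4, 0.4, -0.9, 2.3, 4.2, 0.2, -2.0] None True True
True 30 [1.0, 0.9, -1.3, 1.5, 0.9, 1.4, 1.8] [1.4, 0.5, -0.7, 2.0, -0.9, 0.7, -2.7] [1.6, 0.8, -0.8, 2.1, -1.1, 0.8, -2.2] True True
True 60 [-0.6, 0.8, 1.3, 1.7, -0.8, 1.3, -2.8] [1.2, 0.7, -0.6, 1.7, -0.6, 1.1, -2.6] [1.4, 0.9, -0.6, 1.6, -0.7, 1.3, -2.4] True True
True 90 [0.0, 0.3, 0.2, 1.8, -0.1, 1.0, -2.9] [1.1, 0.8, -0.6, 1.4, -0.3, 1.5, -2.5] [1.1, 1.1, -0.5, 1.2, -0.5, 1.8, -2.4] True True
True 120 [0.9, 0.3, -0.8, 1.9, 0.2, 1.0, -2.6] None None True False
True 150 [1.1, 0.3, -0.9, 1.9, 0.3, 1.0, -2.0] None None True False
```

```bash
cat >> h.py <<'E'
def go(pt,world,yaw,tilt,rate=None):
    p,D=tcp(pt,world,yaw,tilt)
    env.reach(p,D) if rate is None else env.movel(p,D,rate=rate)
def trayp(x,z,y=0.): return TRAY+[x*np.cos(TY)-y*np.sin(TY),x*np.sin(TY)+y*np.cos(TY),z]
E
python3 - <<'E'
from h import *
y=np.radians(3.46); g=np.array([.6062,-.0071,.104])
go(GRIP,g+[0,0,.10],y,0); go(GRIP,g,y,0,.2)
effector.grasp(60)
s=env.sense();print(s["gripper_width"],s["grasp_force"],s["t"],s["wrist_force"].round(1))
go(GRIP,g+[0,0,.14],y,0,.2)
s=env.sense();print(s["gripper_width"],s["t"],s["wrist_force"].round(1),s["moment"].round(2))
go(LIP,trayp(.005,.09),TY,.035)
s=env.sense();print(s["gripper_width"],s["t"],s["wrist_force"].round(1),s["moment"].round(2),s["joint_positions"].round(2))
p,W=cloud("side");save(p,"s1.png")
for n in("scoop_grip","scoop_lip"):print(n,[(np.round(r["at"],3).tolist(),round(r["score"],2)) for r in tip_of("side",n)][:3])
p,W=cloud("top")
for n in("scoop_grip","scoop_lip"):print(n,[(np.round(r["at"],3).tolist(),round(r["score"],2)) for r in tip_of("top",n)][:3])
print("want",trayp(.005,.09), trayp(.1,.19))
save(np.hstack([p[130:280,130:330].repeat(2,0).repeat(2,1),cv2.imread("pics/s1.png")[120:320,150:350,::-1].repeat(2,0).repeat(2,1)[:300]]),"c1.png")
E
```

```text
0.01567734914873318 59.99837636947632 8.0583 [-0.5  0.  -0.7]
0.01547985305627439 8.9083 [ 0.2  0.3 -2.5] [-0.05 -0.02  0.03]
0.015661909838322847 9.85 [ 0.8 -0.5 -2.8] [-0.03 -0.04  0.02] [ 0.18  0.7  -0.87  1.58  0.6   1.11 -2.27]
scoop_grip [([0.629, 0.222, 0.192], 0.73)]
scoop_lip [([0.495, 0.23, 0.02], 0.56)]
scoop_grip []
scoop_lip [([0.543, 0.209, 0.095], 0.79)]
want [0.53795338 0.21168117 0.09      ] [0.63206766 0.22462343 0.19      ]
```

View pics/c1.png

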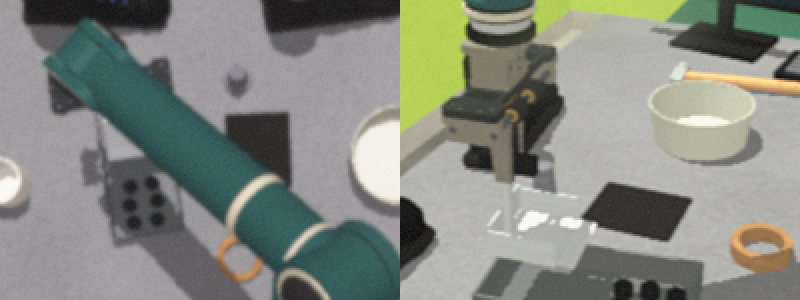

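The scoop is held level above the empty half of the tray, at about px (510, 225) in the side crop, and the mat is bare. Next I lower it to contact and push.

```bash
python3 - <<'E'
from h import *
def st(l):
    s=env.sense();print(l,round(s["t"],2),s["wrist_force"].round(1),s["moment"].round(2),s["ee_pos"].round(4));return s
go(LIP,trayp(.005,.012),TY,.035,.15); b=st("low")["wrist_force"][2]
z=.012
while z>.0025:
    z-=.0015; go(LIP,trayp(.005,z),TY,.035,.03); f=env.sense()["wrist_force"][2]
    print(round(z,4),round(f-b,1))
    if f-b>2: break
np.save("z.npy",z)
for x in(-.04,-.08,-.105,-.115,-.122):
    go(LIP,trayp(x,z),TY,.035,.07); s=st(x)
    if np.linalg.norm(s["wrist_force"][:2])>15: break
p,W=cloud("side");save(p,"s2.png");q,W=cloud("wrist");save(q,"w3.png")
save(np.hstack([cv2.resize(p[170:320,150:350],(400,300)),cv2.resize(q,(400,300))]),"c2.png")
E
```

```text
low 10.82 [ 1.3 -0.1 -1.3] [0.03 0.   0.05] [0.6296 0.2248 0.0979]
0.0105 -1.5
0.009 -2.0
0.0075 -0.5
0.006 -1.7
0.0045 0.6
0.003 6.9
-0.04 13.11 [2.4 1.7 6.8] [ 0.05 -0.29  0.1 ] [0.5864 0.219  0.0899]
-0.08 13.83 [2.9 0.8 7.9] [ 0.1  -0.46  0.09] [0.5471 0.2137 0.09  ]
-0.105 14.34 [3.2 1.1 6.9] [ 0.17 -0.31  0.05] [0.5222 0.2105 0.0899]
-0.115 14.63 [3.7 1.6 7. ] [ 0.22 -0.67  0.01] [0.5128 0.2093 0.0901]
-0.122 14.88 [4.2 1.  7.4] [ 0.21 -0.71 -0.02] [0.5061 0.2084 0.0902]
```

View pics/c2.png

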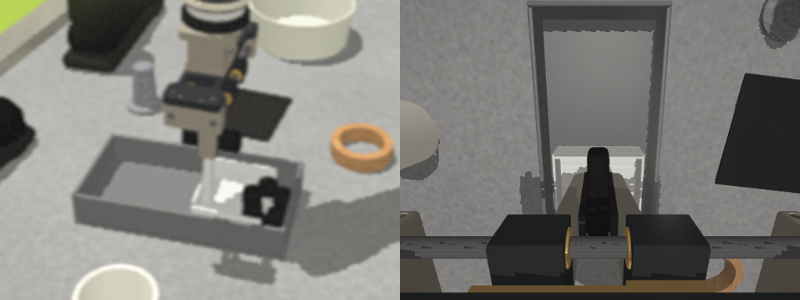

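The toggles are bunched inside the bowl against the end wall, around (268, 205) in the side crop. Next I tilt the scoop back about its rear edge and lift.

```bash
python3 - <<'E'
from h import *
BACK=np.array([.05,0,0])
for t in(-.05,-.17,-.29,-.4): go(BACK,trayp(-.0175,.006),TY,t,.06)
s=env.sense();print(s["t"],s["wrist_force"].round(1))
go(BACK,trayp(-.005,.09),TY,-.4,.12)
env.pause(.2)
p,W=cloud("side");s=env.sense();print(s["t"],s["wrist_force"].round(1),s["gripper_width"])
t1=[np.round(r["at"],3).tolist()+[round(r["score"],2)] for r in search_frame("side","toggle1")];print(t1)
q,W=cloud("top")
print([np.round(r["at"],3).tolist()+[round(r["score"],2)] for r in search_frame("top","toggle1")])
save(np.hstack([cv2.resize(p[150:300,150:350],(400,300)),cv2.resize(q[150:270,130:290],(400,300))]),"c3.png")
E
```

```text
16.175 [-0.3 -0.7 -2.6]
17.2833 [-1.2 -0.1 -3.3] 0.01622885390652024
[[0.486, 0.196, 0.129, 0.6], [0.445, 0.188, 0.145, 0.56], [0.444, 0.221, 0.142, 0.51], [0.481, 0.224, 0.138, 0.37]]
[[0.474, 0.217, 0.136, 0.61], [0.466, 0.166, 0.14, 0.5], [0.445, 0.214, 0.147, 0.41], [0.455, 0.184, 0.148, 0.37]]
```

View pics/c3.png

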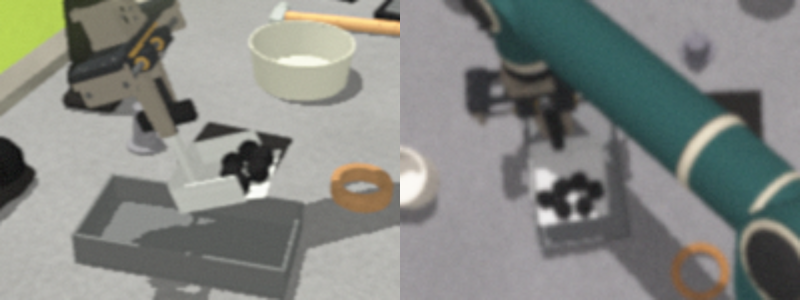

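All six toggles sit in the tilted bowl, at (247, 160) in the side crop and (570, 195) in the top crop, and the tray is empty. Next I carry them gently to the tub.

```bash
python3 - <<'E'
from h import *
BACK=np.array([.05,0,0]); Y=np.radians(60); e=np.array([np.cos(Y),np.sin(Y),0])
s=env.sense()["ee_pos"]; env.movel(s+[0,0,.05],rate=.15)
P=lambda h:TUB+.02*e+[0,0,h]
for t in(-.3,-.2,-.1):
    try: go(LIP,P(.17),Y,t,.12); print("carried",t); break
    except env.PlanningError as x: print(t,x)
s=env.sense();print(s["t"],s["ee_pos"],s["wrist_force"].round(1),s["joint_positions"].round(2))
p,W=cloud("side");q,W=cloud("top")
save(np.hstack([cv2.resize(p[120:270,200:400],(400,300)),cv2.resize(q[150:270,250:410],(400,300))]),"c4.png")
for t in(0,.5,.9,1.1,1.3):
    r=solver.inverse_kinematics(*tcp(LIP,P(.08),Y,t));print(t,None if r is None else r.round(2))
E
```

```text
carried -0.3
21.1083 [ 0.60550624 -0.14668971  0.2202637 ] [-0.4  0.2 -3.3] [ 0.7   0.73 -1.03  1.55  0.82  1.49 -0.99]
0 [ 0.96  0.78 -1.12  1.68  0.76  1.18 -0.89]
0.5 [ 1.4   0.92 -1.34  1.73  0.48  1.01 -0.49]
0.9 [ 1.61  1.21 -1.45  1.69  0.35  1.05 -0.23]
1.1 [ 1.68  1.37 -1.47  1.65  0.27  1.09 -0.12]
1.3 [ 1.72  1.53 -1.49  1.6   0.22  1.16 -0.03]
```

View pics/c4.png

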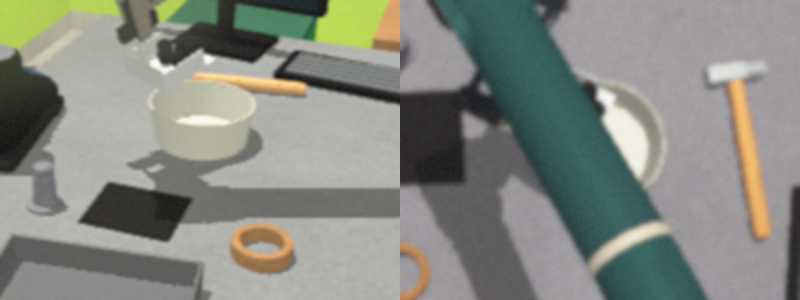

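The toggles are still in the bowl, at about (170, 48) in the side crop, and the lip is over the tub. Next I tip it.

```bash
python3 - <<'E'
from h import *
Y=np.radians(60); e=np.array([np.cos(Y),np.sin(Y),0]); P=lambda h:TUB+.02*e+[0,0,h]
for t,z in((0,.11),(.3,.08),(.6,.065),(.85,.062),(1.05,.062),(1.25,.062)):
    go(LIP,P(z),Y,t,.12); s=env.sense(); print(t,round(s["t"],2),s["wrist_force"].round(1))
env.pause(.3)
p,W=cloud("side");q,W=cloud("top")
for c in("side","top"):print([np.round(r["at"],3).tolist()+[round(r["score"],2)] for r in search_frame(c,"toggle1")])
save(np.hstack([cv2.resize(p[120:270,200:400],(400,300)),cv2.resize(q[150:270,250:410],(400,300))]),"c5.png")
s=env.sense();print(s["t"],s["wrist_force"].round(1),s["gripper_width"])
E
```

```text
0 21.66 [-0.5  0.9 -3.4]
0.3 22.11 [ 0.4  0.6 -2.9]
0.6 22.56 [ 0.6  1.7 -1. ]
0.85 22.97 [-0.3  0.9 -1.4]
1.05 23.32 [-0.3  1.2 -1.8]
1.25 23.68 [ 0.2  1.  -1.4]
[[0.569, -0.298, 0.017, 0.53]]
[[0.502, -0.308, 0.028, 0.62], [0.478, -0.287, 0.027, 0.45], [0.567, -0.309, 0.025, 0.37]]
24.1833 [-0.4 -0.6 -3.3] 0.015457076951126024
```

View pics/c5.png

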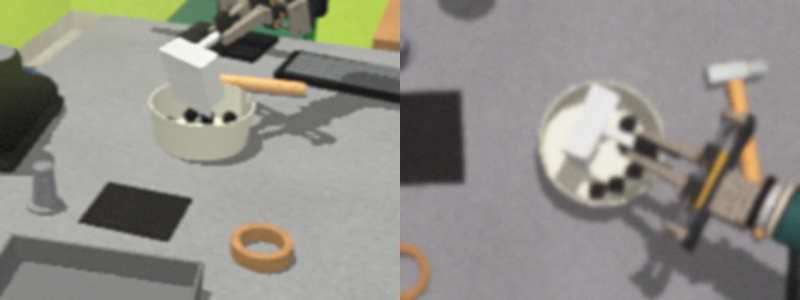

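The toggles are in the tub, with five visible around (597–645, 125–190) in the top crop, and the scoop looks empty. Next I back the scoop out, level it and bring it over the mat.

```bash
cat >> h.py <<'E'
MY=np.radians(1.23); MAT=np.array([.557,-.008,.003])
E
python3 - <<'E'
from h import *
Y=np.radians(60); e=np.array([np.cos(Y),np.sin(Y),0]); P=lambda h:TUB+.02*e+[0,0,h]
go(LIP,P(.12),Y,1.25,.15)
go(LIP,P(.13),Y,.6,.15); go(LIP,P(.15),Y,0,.15)
go([0,0,0],MAT+[0,0,.1],MY,0,.15)
env.pause(.2)
s=env.sense();print(s["t"],s["wrist_force"].round(1),s["ee_pos"],s["joint_positions"].round(2))
p,W=cloud("side");q,W2=cloud("top")
for c in("side","top"):
    for n in("scoop_lip","scoop_grip","scoop","toggle1"):print(c,n,[np.round(r["at"],3).tolist()+[round(r["score"],2)] for r in tip_of(c,n)][:7])
print("want lip",MAT+[-.055,0,.1])
for n,w in(("side",W),("top",W2)):
    m=box(w,MAT[:2],.09,.085,.16)&((p if n=="side" else q).min(-1)>150); X=w[m]
    print(n,len(X),X.min(0).round(3),X.max(0).round(3))
save(np.hstack([cv2.resize(p[120:300,180:420],(400,300)),cv2.resize(q[150:270,230:390],(400,300))]),"c6.png")
E
```

```text
27.725 [ 0.2  0.4 -2.5] [ 0.59704278 -0.00806438  0.18493185] [ 0.6   0.59 -0.89  1.72  0.51  1.08 -2.  ]
side scoop_lip [[0.503, -0.008, 0.1, 0.6]]
side scoop_grip [[0.598, -0.009, 0.203, 0.81]]
side scoop [[0.56, -0.01, 0.103, 0.63], [0.69, 0.028, 0.002, 0.63]]
side toggle1 [[0.5, -0.317, 0.021, 0.44], [0.571, -0.312, 0.013, 0.44], [0.536, -0.308, 0.019, 0.4]]
top scoop_lip [[0.506, -0.006, 0.106, 0.94], [0.5, -0.314, 0.02, 0.51]]
top scoop_grip [[0.597, -0.005, 0.206, 0.79], [0.507, -0.006, 0.107, 0.2]]
top scoop [[0.557, -0.011, 0.098, 0.73]]
top toggle1 [[0.598, -0.258, 0.016, 0.61], [0.483, -0.288, 0.014, 0.54], [0.567, -0.313, 0.018, 0.49], [0.476, -0.263, 0.021, 0.41], [0.542, -0.307, 0.017, 0.4]]
want lip [ 0.502 -0.008  0.103]
side 1066 [ 0.503 -0.062  0.1  ] [0.61  0.047 0.16 ]
top 363 [ 0.506 -0.035  0.093] [0.594 0.041 0.125]
```

View pics/c6.png

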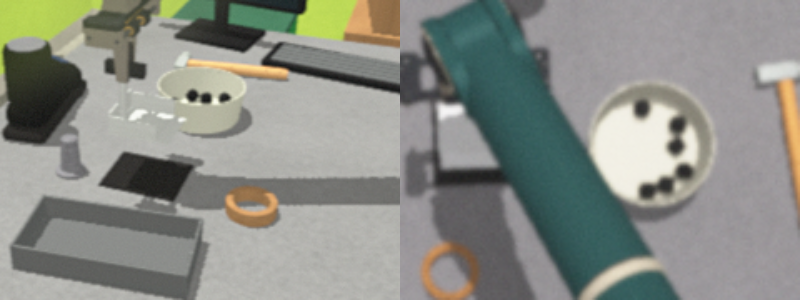

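All six toggles are in the tub: (642,108), (678,125), (676,147), (684,171), (666,185) and (648,190). The tray and scoop are empty and the scoop is level. Next I set it down.

```bash
python3 - <<'E'
from h import *
O=[0,0,0]
go(O,MAT+[0,0,.008],MY,0,.12); env.pause(.2); b=env.sense()["wrist_force"][2]
h=.008
while h>-.004:
    h-=.001; go(O,MAT+[0,0,h],MY,0,.02); f=env.sense()["wrist_force"][2]-b
    if f>4: break
print("contact",round(h,4),round(f,1))
effector.release(); env.pause(.2)
s=env.sense(); print(s["gripper_width"],s["wrist_force"].round(1)); e=s["ee_pos"]
env.movel(e+[0,0,.15],rate=.15)
e=e+[-.08,0,.22]
try: env.reach(e,down(0))
except env.PlanningError as x: print(x)
q,W=cloud("wrist")
print("handle",rect(W,box(W,(.597,-.007),.06,.09,.13)),W[box(W,(.597,-.007),.06,.09,.13)][:,2].max())
print("sides",rect(W,box(W,(.565,-.008),.08,.025,.05)))
print("mat",rect(W,box(W,(.558,-.008),.1,-.004,.009)&(q.max(-1)<45)))
p,_=cloud("side"); print(env.sense()["t"])
for n in("scoop","mug","spool","hammer"):print(n,[np.round(r["at"],3).tolist() for r in tip_of("side",n)][:2])
save(np.hstack([cv2.resize(p,(400,300)),cv2.resize(q,(400,300))]),"c7.png")
E
```

```text
contact 0.0 5.9
0.09184095503113496 [-0.2 -0.4  0.6]
handle (array([598.3,  -7.2]), array([71.8, 16. ]), 1.29, 741) 0.11737954054942923
sides (array([567.3,  -7.9]), array([ 81.9, 100.5]), 0.66, 358)
mat (array([557.5,  -7.8]), array([138.3, 118.9]), 1.27, 1463)
34.4833
scoop [[0.56, -0.007, 0.003]]
mug [[0.498, 0.452, -0.005]]
spool [[0.692, 0.026, -0.004], [0.501, -0.314, 0.021]]
hammer [[0.532, -0.488, 0.002]]
```

View pics/c7.png

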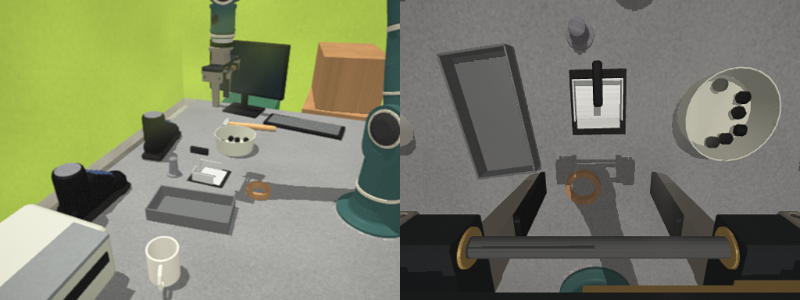

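The scoop stands upright in the middle of the mat, with its handle at (598, 85) in the wrist view. The toggles are in the tub, the tray is empty and the other things haven't moved.

```bash
python3 -c "
from station import *
print(workorder.finish_job())"
```

```text
the job is handed in; nothing more can be done
None
```

All six toggles are in the tub and the scoop stands upright, released, within about 2 mm of its mat's centre; the other things were left in place, and the job was handed in at about 35 s of the 67 s allowed (no verdict was returned).

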